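# Key in a sweet mix and draw the portion slide

## Robot

A 6-joint arm with a two-finger parallel gripper is mounted at the origin on the work surface. World frame = base frame: x ahead of the robot, y to its left, z up, the work surface at z = 0. Lengths are in mm, angles in rad, forces in N, time in s.
With the tool pointing down it reaches from about 350 to 975 mm from the base axis. Payload 7.1 kg.
Tool frame: the origin (TCP) lies midway between the tips of the shut fingers; the grasp point (between the pads) lies 19 mm behind it; z points along the fingers, y is the line along which they close (so a half turn about z gives the same grasp; the last joint's range is limited). The gripper opens to 88 mm and grips with 3 to 60 N. Pads are 20 mm wide; open, the fingers measure 115 mm over their backs; the gripper's body (75 mm by 178 mm) begins 61 mm behind the grasp point.
Start: joints at [-1.191, 0.423, 1.63, -0, 1.089, -0.019], TCP at [242.711, -575.931, 222.675] pointing down, gripper open.
Joint ranges: [-3, 3], [-0.9, 2.11], [0.09, 2.58], [-1.31, 4.45], [0.11, 2.69], [-2.54, 2.54]. Speed limits (rad/s): [2.39, 2.39, 3.01, 3.14, 3.14, 3.14].

## Interface

Orientations are given as a rotation vector (axis times angle).
In Python, from workcell import ctrl gives the robot as it stands.
- The arm moves only by the shell command python3 -m pendant 'ROWS'. ROWS is a JSON object of lists of equal length, an entry for each row: "grip": the opening, from -1 (shut) to 1 (fully open); "linear": the shift along the tool's x, y, z in mm, a list of three; "angular": the turn, a rotation vector about the tool's x, y, z in rad, a list of three. In form: {"grip": [grip, ...], "linear": [[tx, ty, tz], ...], "angular": [[ax, ay, az], ...]}. A call has 1 to 12 rows; each row shifts and turns the commanded pose from where the row before left it, along the tool's axes as they then stand; what a row does not reach is not made up. A row lasts 1/12 s, in which the tool goes at most 41.7 mm and 7.16 degrees, less where a joint would pass 70% of its speed; a pose out of reach is approached as far as the arm can. A call with a gripper value outside its range is refused whole. The fingers move at their own pace and stop on an object; the grip force is fixed at half the most. Time passes only in rows, so rows that do not move let the fingers close. It gives the time, the measured TCP pose, the force, the opening and the grip force at its end, in the units of the state.
- ctrl.get_obs(): the state, without advancing time (a new reading comes with each control period).
- ctrl.get_image(name): name is "scene" or "top"; returns the picture (384x512x3 uint8, red, green, blue); there is no depth.
- ctrl.camera_params(name): a dict with "vfov" (degrees; the focal length in pixels is half the picture's height over the tangent of half this angle, whatever the lens; pixels are square), "cx", "cy" (the principal point, pixels), "k1" (the pictures are not rectified: a ray, as slopes to the right and down, at radius r is drawn at 1 + k1 r^2 times it, then the intrinsics apply), "R" (3x3) and "t" (3): a world point X has camera coordinates R X + t. Camera axes: x right, y down, z forward; pixel columns grow to the right and rows downward; lengths in mm; the calibration is good to about 2 mm. A picture is of the moment at which its call begins. camera_params takes no time and is no camera call.
- ctrl.close_job(): hands the job in; it is judged then, once.
The state is a dict: "t": time; "qpos": joint angles; "qvel": joint speeds; "joint_torque": joint torques, N m; "ee_pos": TCP position; "orientation": TCP orientation; "ft_force": force on the tool from outside, world axes, zero at the start; "moment": the same for the moment, N m; "width": finger opening in mm; "grasp_force": force on a finger pad.
Only numpy, scipy, OpenCV 4.12 (cv2) and the standard library are available. Lean on these libraries where they do the work, as an engineer would, in place of code of your own. Each camera call takes 0.05 s, during which the arm holds its last target. There are 200 camera calls.

## Task

Key in the mix on the sweet dispenser: press the red, then the yellow, then the green key, one at a time, each fully in and let right out before the next, without ramming them, and leave the blue cancel key alone. Then pull the sprung portion slide out until its red pointer is level with the yellow marker tab, hold it there for a full second, and ease it all the way back home rather than letting it snap. Leave the jar, carton and basket where they stand.

Things in the scene. Friction and masses are not known exactly. Their poses are not given: they have to be found in the camera images.
- console: fixed grey key console with a black top, 200 x 200 x 40 mm; origin at the centre of its underside on the counter, z up. Its top carries four coloured palm keys in a square of 90 mm pitch (each 45 mm off the centre along the console's x and y); which colour stands at which corner changes.
- red_post: red palm key: fixed steel collar (52 mm dia, 16 mm high) on the console; origin: centre of its underside, z up. On its axis a neck carries the red round cap, 54 mm dia, 14 mm thick. Each neck is clamped at a different, unmeasured height: the unpressed cap's flat top is 50 to 74 mm above this origin, to be felt for or seen.
- yellow_post: yellow palm key: fixed steel collar (52 mm dia, 16 mm high) on the console; origin: centre of its underside, z up. On its axis a neck carries the yellow round cap, 54 mm dia, 14 mm thick. Each neck is clamped at a different, unmeasured height: the unpressed cap's flat top is 50 to 74 mm above this origin, to be felt for or seen.
- green_post: green palm key: fixed steel collar (52 mm dia, 16 mm high) on the console; origin: centre of its underside, z up. On its axis a neck carries the green round cap, 54 mm dia, 14 mm thick. Each neck is clamped at a different, unmeasured height: the unpressed cap's flat top is 50 to 74 mm above this origin, to be felt for or seen.
- blue_post: blue palm key: fixed steel collar (52 mm dia, 16 mm high) on the console; origin: centre of its underside, z up. On its axis a neck carries the blue round cap, 54 mm dia, 14 mm thick. Each neck is clamped at a different, unmeasured height: the unpressed cap's flat top is 50 to 74 mm above this origin, to be felt for or seen. Cancel key: do not press.
- red_key (a joint): how far the red cap is pressed down into its neck: 0 = out, 0.008 m = bottomed on a hard stop; it moves straight down. Spring: 1.8 N to start, 525 N/m, 6 N at the bottom; it springs back out when let go. It counts as pressed beyond 5.5 mm (4.7 N) and as let out below 2 mm; above 25 N the key is damaged.
- yellow_key (a joint): how far the yellow cap is pressed down into its neck: 0 = out, 0.008 m = bottomed on a hard stop; it moves straight down. Spring: 1.8 N to start, 525 N/m, 6 N at the bottom; it springs back out when let go. It counts as pressed beyond 5.5 mm (4.7 N) and as let out below 2 mm; above 25 N the key is damaged.
- green_key (a joint): how far the green cap is pressed down into its neck: 0 = out, 0.008 m = bottomed on a hard stop; it moves straight down. Spring: 1.8 N to start, 525 N/m, 6 N at the bottom; it springs back out when let go. It counts as pressed beyond 5.5 mm (4.7 N) and as let out below 2 mm; above 25 N the key is damaged.
- blue_key (a joint): how far the blue cap is pressed down into its neck: 0 = out, 0.008 m = bottomed on a hard stop; it moves straight down. Spring: 1.8 N to start, 525 N/m, 6 N at the bottom; it springs back out when let go. It counts as pressed beyond 5.5 mm (4.7 N) and as let out below 2 mm; above 25 N the key is damaged.
- portion_unit: fixed portion unit: steel channel plate 320 mm long (x), 100 mm wide (y), 20 mm high, with a red and clear hopper of sweets on its far end (x from +62 to +158 mm, up to 144 mm above the counter). Origin at the centre of its underside on the counter, z up. The slide is drawn out along this body's -x. 
- portion_slide (a joint): how far the portion slide is drawn out along the portion unit's -x: 0 = home, 0.125 m = end stop. Spring towards home: 3.6 N at home, plus 90 N/m (up to about 13 N at the marker). Home means below 3 mm. Let go, it snaps back; running home faster than 0.35 m/s counts as snapping.
- grip (a point): point on the slide's upright black grip, a block 36 mm long (unit's x), 22 mm wide (unit's y), with its foot at 20.5 mm and its top at 82.5 mm above the counter; this point is on its vertical mid axis, 65.5 mm above the counter. Axes as the portion unit. Nothing beside it is higher than 26 mm.
- pointer (a point): left (+y) tip of the thin red pointer line at the foot of the grip, moving with the slide; 24 mm to +y of the grip's axis and at the same x along the unit as the grip's axis. Axes as the portion unit.
- marker: yellow marker tab, 8 mm (unit's x) by 26 mm (unit's y) by 6 mm high, fixed on the channel plate, 36 mm to +y of its centre line; origin at the centre of its underside, axes as the portion unit. It stands at a portion length that changes, 50 to 100 mm out from the pointer's home place. Level with it means the pointer within 5 mm of this origin along the unit's x.
- jar: round sweet jar with a red cap, 72 mm diameter, 110 mm high, loose bystander; origin at the centre of its underside
- carton: yellow sweet carton lying flat, 75 x 110 x 35 mm, loose bystander; origin at the centre of its underside
- basket: small light wooden tray of sweet rolls, 120 x 100 x 50 mm, loose bystander; origin at the centre of its underside

How it is judged (in metres and radians):
On the way, in this order (a step that is already met when the one before it is completed fails the run):
1. the red key is pressed in (more than 5.5 mm) with the other keys out (value of joint red_key above 0.0055 m and value of joint each of yellow_key, green_key, blue_key below 0.002 m), for 0.05 s.
2. the red key is let out again (all keys less than 2 mm in) (value of joint each of red_key, yellow_key, green_key, blue_key below 0.002 m), for 0.1 s.
3. the yellow key is pressed in (more than 5.5 mm) with the other keys out (value of joint yellow_key above 0.0055 m and value of joint each of red_key, green_key, blue_key below 0.002 m), for 0.05 s.
4. the yellow key is let out again (all keys less than 2 mm in) (all of step 2), for 0.1 s.
5. the green key is pressed in (more than 5.5 mm) with the other keys out (value of joint green_key above 0.0055 m and value of joint each of red_key, yellow_key, blue_key below 0.002 m), for 0.05 s.
6. the green key is let out again (all keys less than 2 mm in) (all of step 4), for 0.1 s.
7. with all keys out, the slide's pointer is level with the marker (within 5 mm along the slide) and held there for 0.8 s (all of step 6 and x of pointer in the frame of marker between -0.005 and 0.005 m), for 0.8 s.
At the end, for the whole second after the job is handed in: The portion slide is back home (drawn out less than 3 mm), all four keys are out (pressed less than 2 mm), and the jar, carton and basket are within 20 mm of where they started (all of step 6 and value of joint portion_slide below 0.003 m and distance of each of jar, carton, basket from where it was at the start of the episode below 0.02 m); the robot touches nothing.
It fails at once if the blue cancel key is pressed (more than 3 mm) (value of joint blue_key above 0.003 m).
It fails at once if two keys are in at once (both more than 3 mm) (value of joint each of red_key, yellow_key above 0.003 m or value of joint each of red_key, green_key above 0.003 m or value of joint each of yellow_key, green_key above 0.003 m).
It fails at once if a key is rammed (more than 25 N on it) (contact force between anything else and red_post above 25 N or contact force between anything else and yellow_post above 25 N or contact force between anything else and green_post above 25 N or contact force between anything else and blue_post above 25 N).
It fails at once if the slide snaps home (faster than 0.35 m/s) (velocity of joint portion_slide below -0.35 m/s).
It fails at once if a bystander is knocked over or pushed (tilted more than 0.4 rad or moved more than 40 mm) (distance of any of jar, carton, basket from where it was at the start of the episode above 0.04 m or angle between any of jar, carton, basket's own z axis and vertical above 0.4 rad).
It also fails if it takes over 72 s, if anything falls off the work surface, if the arm or the gripper's body presses on something with over 40 N, if the wrist force passes 120 N, or if a joint passes its speed limit or range.

## Working session

There is one attempt and no reset: what is moved stays moved. The work goes in short steps, Python scripts to look and compute and a shell command to move; the robot and the scene stay as the last step left them, time stands still between calls to the robot, and variables do not carry over. Pictures are saved under pics/ and viewed, at most 10 in all, crops included, and the job is handed in when it is done.

```bash
mkdir -p pics
python3 - <<'E'
from workcell import ctrl
import cv2,json
for n in("scene","top"):
    cv2.imwrite(f"pics/{n}0.png",ctrl.get_image(n)[:,:,::-1]); print(n,ctrl.camera_params(n))
print(ctrl.get_obs())
E
```

```text
scene {'vfov': 44.55662659554266, 'cx': 249.79464999052283, 'cy': 191.00295807721, 'k1': 0.062349280784508014, 'R': array([[-0.69201358,  0.72182656, -0.00914452],
       [ 0.53049466,  0.49991131, -0.68459046],
       [-0.48958413, -0.47859701, -0.72887055]]), 't': array([ 354.97396277, -314.71677957, 1473.02187169])}
top {'vfov': 57.36382566048669, 'cx': 258.0542117664291, 'cy': 187.71789519114915, 'k1': -0.09867428246458577, 'R': array([[-0.06292978, -0.99801079, -0.0037819 ],
       [-0.97318654,  0.06220364, -0.22144677],
       [ 0.22124151, -0.01025511, -0.97516513]]), 't': array([ 97.53659561, 628.05414904, 798.58026795])}
{'t': 0.1, 'qpos': array([-1.19099840e+00,  4.23773087e-01,  1.63055423e+00, -1.87372185e-06,
        1.08860425e+00, -1.89860080e-02]), 'qvel': array([-6.27604788e-04, -1.03331878e-03, -3.20802794e-03, -6.82187484e-05,
        1.07199494e-03, -1.46728291e-03]), 'joint_torque': array([ 6.51127793e-04, -5.45615602e+01, -2.74325305e+01,  6.44915015e-02,
        1.87644130e-02, -2.05744431e-05]), 'ee_pos': array([ 242.5421947 , -575.50625394,  221.9973381 ]), 'orientation': array([-3.07805780e+00, -6.22006376e-01,  3.79773438e-04]), 'ft_force': array([ 0.22693032, -0.52014865,  0.67984543]), 'moment': array([-0.02025282,  0.00338994, -0.02367401]), 'grasp_force': 0.0, 'width': 87.87322237976561}
```

View pics/scene0.png

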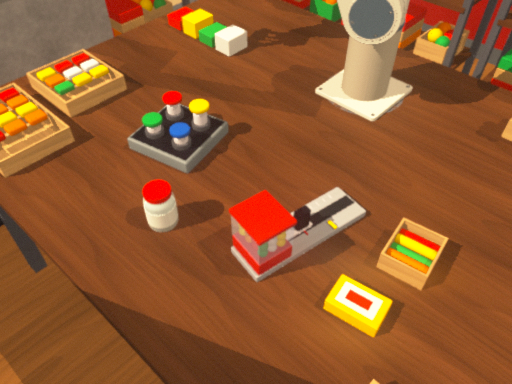

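View pics/top0.png

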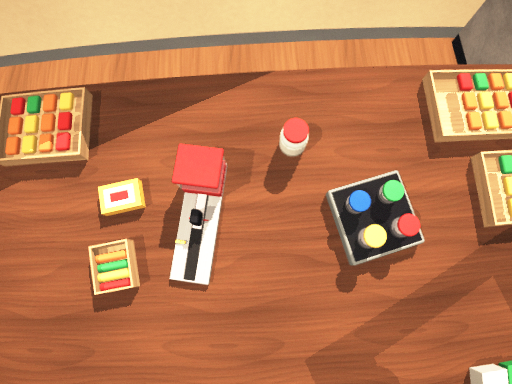

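```bash
cat > h.py <<'E'
import numpy as np,cv2
from scipy.optimize import least_squares
from workcell import ctrl
P={n:ctrl.camera_params(n) for n in("scene","top")}
def proj(n,X):
    p=P[n];c=np.atleast_2d(X)@p["R"].T+p["t"];s=c[:,:2]/c[:,2:]
    s=s*(1+p["k1"]*(s**2).sum(1,keepdims=True));f=192/np.tan(np.radians(p["vfov"]/2))
    return s*f+[p["cx"],p["cy"]]
def back(n,uv,z):
    return least_squares(lambda q:proj(n,[q[0],q[1],z])[0]-uv,[500,0]).x
def tri(a,b):
    r=least_squares(lambda X:np.r_[proj("scene",X)[0]-a,proj("top",X)[0]-b],[500,0,50]);return r.x,r.fun
def blob(img,col,roi):
    x0,y0,x1,y1=roi;h=cv2.cvtColor(img[y0:y1,x0:x1],cv2.COLOR_RGB2HSV)
    H,S,V=[h[...,i].astype(int) for i in range(3)]
    lo,hi={"red":(172,7),"yellow":(20,33),"green":(50,80),"blue":(100,125)}[col]
    m=((H>=lo)|(H<=hi) if lo>hi else (H>=lo)&(H<=hi))&(S>130)&(V>70)
    k,l,st,c=cv2.connectedComponentsWithStats(m.astype(np.uint8));i=1+st[1:,4].argmax()
    return c[i]+[x0,y0],st[i,4]
def hullc(n,x,y,zt,r,t):
    a=np.linspace(0,2*np.pi,60);c=np.c_[x+r*np.cos(a),y+r*np.sin(a)]
    h=cv2.convexHull(np.r_[proj(n,np.c_[c,0*a+zt]),proj(n,np.c_[c,0*a+zt-t])].astype(np.float32))
    m=cv2.moments(h);return np.array([m["m10"],m["m01"]])/m["m00"],m["m00"]
E
python3 - <<'E'
from h import *
I={n:cv2.imread(f"pics/{n}0.png")[:,:,::-1].copy() for n in P}
R={"scene":(135,88,215,145),"top":(335,175,425,255)}
pts={}
for c in("red","yellow","green","blue"):
    b={n:blob(I[n],c,R[n]) for n in P}
    r=least_squares(lambda q:np.r_[hullc("scene",*q,27,14)[0]-b["scene"][0],hullc("top",*q,27,14)[0]-b["top"][0]],[500,-300,100],diff_step=1e-3)
    pts[c]=r.x;print(c,r.x.round(1),r.fun.round(2),[(n,b[n][0].round(1),b[n][1],round(hullc(n,*r.x,27,14)[1])) for n in P])
c=np.mean([*pts.values()],0);print(c)
for k,p in pts.items(): print(k,(p-c).round(1),np.degrees(np.arctan2(p[1]-c[1],p[0]-c[0])))
a=cv2.resize(I["top"][140:290,160:240],None,fx=4,fy=4,interpolation=2)
b=cv2.resize(I["scene"][180:280,228:372],None,fx=3.3,fy=3.3,interpolation=2)
o=np.zeros((600,800,3),np.uint8);o[:600,:320]=a;o[:b.shape[0],322:322+b.shape[1]]=b
cv2.imwrite("pics/z.png",o[:,:,::-1])
print([blob(I[n],"yellow",r) for n,r in(("top",(172,232,192,250)),("scene",(318,212,345,236)))])
E
```

```text
red [ 514.4 -294.1  105.7] [-0.06 -0.02 -0.04  0.04] [('scene', array([171.7,  97.5]), np.int32(242), 267), ('top', array([408.6, 224.4]), np.int32(435), 444)]
yellow [ 499.6 -201.   117.8] [-0.42 -0.11 -0.27  0.27] [('scene', array([198.5, 105.8]), np.int32(259), 288), ('top', array([373.3, 232.7]), np.int32(52), 464)]
green [ 599.1 -266.3   91.9] [ 2.39  0.81  1.68 -1.7 ] [('scene', array([151.9, 119.2]), np.int32(243), 295), ('top', array([388.6, 193.4]), np.int32(48), 411)]
blue [ 581.8 -185.7   95.2] [-0.04 -0.01 -0.03  0.03] [('scene', array([179.1, 129.4]), np.int32(265), 311), ('top', array([359.6, 200.4]), np.int32(393), 420)]
[ 548.70896853 -236.77610224  102.63130102]
red [-34.3 -57.3   3. ] -120.9084062680766
yellow [-49.2  35.8  15.2] 143.95572451011648
green [ 50.4 -29.5 -10.7] -30.323236813247
blue [33.1 51.1 -7.5] 57.06673483217418
[(array([184.5, 241.5]), np.int32(4)), (array([331.93617021, 224.25531915]), np.int32(47))]
```

View pics/z.png

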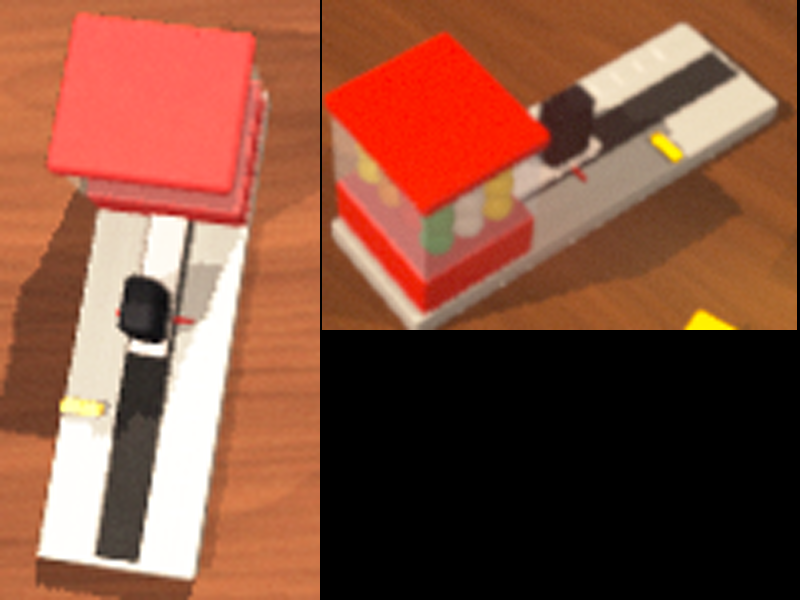

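```bash
sed -i 's/(S>130)&(V>70)/(S>90)\&(V>70)/;s/"yellow":(20,33),"green":(50,80)/"yellow":(17,35),"green":(40,85)/' h.py
python3 - <<'E'
from h import *
I={n:cv2.imread(f"pics/{n}0.png")[:,:,::-1].copy() for n in P}
R={"scene":(135,88,215,145),"top":(335,175,425,255)}
B={}
for c in("red","yellow","green","blue"):
    b=B[c]={n:blob(I[n],c,R[n]) for n in P}
    r=least_squares(lambda q:np.r_[hullc("scene",*q,27,14)[0]-b["scene"][0],hullc("top",*q,27,14)[0]-b["top"][0]],[500,-300,100],diff_step=1e-3)
    print(c,r.x.round(1),r.fun.round(2),[(n,b[n][0].round(1),b[n][1],round(hullc(n,*r.x,27,14)[1])) for n in P])
L=[("red",-1,-1),("yellow",-1,1),("green",1,-1),("blue",1,1)]
def pos(q):
    C,S=np.cos(q[2]),np.sin(q[2])
    return [(k,q[0]+45*(C*i-S*j),q[1]+45*(S*i+C*j),q[3+m]) for m,(k,i,j) in enumerate(L)]
f=lambda q:np.concatenate([hullc(n,x,y,z,27,14)[0]-B[k][n][0] for k,x,y,z in pos(q) for n in P])
r=least_squares(f,[549,-237,.17,105,110,95,95],diff_step=1e-4,loss="soft_l1");print(r.x.round(3),r.fun.round(1))
for p in pos(r.x):print(p)
t=lambda u,v:(u/4+160,v/4+140); s=lambda u,v:((u-322)/3.3+228,v/3.3+180)
for nm,a,b in(("marker",s(667,147),t(82,407)),("cornL",s(777,103),t(38,556)),("cornR",s(683,24),t(194,578)),("gripmid",s(568,125),t(145,308))):
    print(nm,*[x.round(1) for x in tri(a,b)])
for nm,uv,z in(("mk",(82,407),23),("cL",(38,556),20),("cR",(194,578),20),("eR",(247,225),20),("eL",(95,215),20),("ptrL",(117,313),21),("ptrR",(193,321),21),("gtop",(146,300),82.5),("slotL",(97,557),20),("slotR",(137,560),20)):print(nm,back("top",t(*uv),z).round(1))
E
```

```text
red [ 514.2 -294.2  105. ] [-0.05 -0.02 -0.03  0.03] [('scene', array([171.7,  97.7]), np.int32(248), 267), ('top', array([408.5, 224.5]), np.int32(446), 443)]
yellow [ 492.9 -205.5  111.5] [ 0.55  0.14  0.36 -0.35] [('scene', array([198.5, 105.7]), np.int32(282), 283), ('top', array([374.1, 236.3]), np.int32(149), 459)]
green [ 601.9 -273.2   92.3] [-0.1  -0.04 -0.07  0.07] [('scene', array([151.9, 119.2]), np.int32(262), 294), ('top', array([393. , 190.3]), np.int32(374), 411)]
blue [ 581.6 -185.8   95. ] [-0.07 -0.02 -0.05  0.05] [('scene', array([179.2, 129.4]), np.int32(278), 310), ('top', array([359.7, 200.5]), np.int32(403), 420)]
[ 5.47728e+02 -2.39612e+02  2.29000e-01  1.05491e+02  1.11223e+02
  9.23450e+01  9.51840e+01] [ 0.1 -0.1 -0.1  0.1  0.2  0.3  0.5 -0.7 -0.1 -0.1 -0.1  0.1  0.1 -0.1
 -0.1  0.2]
('red', np.float64(514.1265081872564), np.float64(-293.6570857478971), np.float64(105.4914994284781))
('yellow', np.float64(493.68297072837674), np.float64(-206.00971398942744), np.float64(111.22291381350279))
('green', np.float64(601.773879945726), np.float64(-273.2135482890175), np.float64(92.34465044410092))
('blue', np.float64(581.3303424868463), np.float64(-185.56617653054784), np.float64(95.18445343126443))
marker [515.1 264.6  20. ] [-0.4  0.  -0.3  0.3]
cornL [423.8 295.3  14.4] [-0.  0. -0.  0.]
cornR [404.5 197.8  11.7] [-0.3  0.  -0.3  0.2]
gripmid [570.8 217.4  53.5] [-0.8 -0.  -0.7  0.6]
mk [515.5 263.1]
cL [424.  293.8]
cR [405.3 195.9]
eR [627.7 153.2]
eL [640.7 252.9]
ptrL [574.8 239.6]
ptrR [566.6 190.5]
gtop [572.5 209.9]
slotL [421.5 256.4]
slotR [418.3 231.3]
```

```bash
python3 -m pendant '{"grip":[-1,-1,-1,-1,-1,-1,-1,-1,-1,-1,-1,-1],"linear":[[30,-13,0],[30,-13,0],[30,-13,0],[30,-13,0],[30,-13,0],[30,-13,0],[30,-13,0],[30,-13,0],[30,-13,0],[30,-13,0],[30,-13,0],[30,-12,0]],"angular":[[0,0,0],[0,0,0],[0,0,0],[0,0,0],[0,0,0],[0,0,0],[0,0,0],[0,0,0],[0,0,0],[0,0,0],[0,0,0],[0,0,0]]}'
```

```text
t: 1.1
ee_pos: [514.9, -291.7, 222.4]
orientation: [-3.079, -0.622, 0.001]
ft_force: [-0.4, -0.7, 0.0]
width: 11.2
grasp_force: 0.0
```

```bash
python3 -m pendant '{"grip":[-1,-1,-1,-1,-1,-1,-1,-1,-1,-1,-1],"linear":[[0,2,18],[0,0,20],[0,0,20],[0,0,18],[0,0,14],[0,0,8],[0,0,5],[0,0,5],[0,0,0],[0,0,0],[0,0,0]],"angular":[[0,0,0],[0,0,0],[0,0,0],[0,0,0],[0,0,0],[0,0,0],[0,0,0],[0,0,0],[0,0,0],[0,0,0],[0,0,0]]}'
python3 - <<'E'
from workcell import ctrl;import cv2
cv2.imwrite("pics/k.png",cv2.resize(ctrl.get_image("scene")[40:170,110:240],None,fx=4,fy=4,interpolation=2)[:,:,::-1])
E
```

```text
t: 2.02
ee_pos: [515.5, -295.5, 115.4]
orientation: [3.079, 0.622, 0.001]
ft_force: [-0.4, -0.1, 0.2]
width: 0.5
grasp_force: 0.0
```

View pics/k.png

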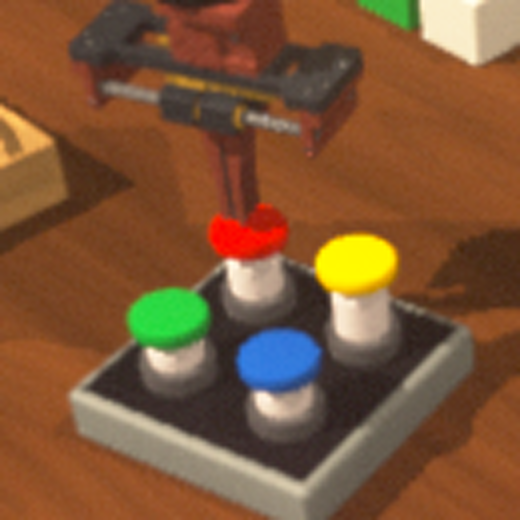

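The view shows the shut fingertips at about crop (238,215), above the red cap at (250,232). I'll feel downwards.

```bash
python3 -m pendant '{"grip":[-1,-1,-1,-1,-1,-1,-1],"linear":[[0,0,2],[0,0,2],[0,0,2],[0,0,2],[0,0,1],[0,0,0],[0,0,0]],"angular":[[0,0,0],[0,0,0],[0,0,0],[0,0,0],[0,0,0],[0,0,0],[0,0,0]]}'; python3 -m pendant '{"grip":[-1,-1,-1,-1],"linear":[[0,0,1],[0,0,1],[0,0,0],[0,0,0]],"angular":[[0,0,0],[0,0,0],[0,0,0],[0,0,0]]}'
```

```text
t: 2.65
ee_pos: [515.1, -295.2, 105.7]
orientation: [-3.079, -0.622, 0.0]
ft_force: [-0.8, 0.4, 1.3]
width: 0.4
grasp_force: 1.1
t: 2.98
ee_pos: [515.1, -295.2, 103.8]
orientation: [3.079, 0.622, 0.0]
ft_force: [-0.4, 0.5, 2.8]
width: 0.6
grasp_force: 1.6
```

```bash
python3 -m pendant '{"grip":[-1,-1,-1,-1,-1,-1],"linear":[[0,0,1],[0,0,1],[0,0,1],[0,0,1],[0,0,0],[0,0,0]],"angular":[[0,0,0],[0,0,0],[0,0,0],[0,0,0],[0,0,0],[0,0,0]]}'; python3 -m pendant '{"grip":[-1,-1,-1],"linear":[[0,0,1],[0,0,0],[0,0,0]],"angular":[[0,0,0],[0,0,0],[0,0,0]]}'
```

```text
t: 3.48
ee_pos: [515.1, -295.2, 99.8]
orientation: [3.079, 0.622, 0.0]
ft_force: [-1.5, 0.5, 4.9]
width: 0.6
grasp_force: 2.6
t: 3.73
ee_pos: [515.1, -295.2, 98.8]
orientation: [3.079, 0.622, 0.0]
ft_force: [-1.4, 0.2, 5.2]
width: 0.5
grasp_force: 2.9
```

```bash
python3 -m pendant '{"grip":[-1,-1,-1],"linear":[[0,0,0.7],[0,0,0],[0,0,0]],"angular":[[0,0,0],[0,0,0],[0,0,0]]}'; python3 -m pendant '{"grip":[-1,-1,-1],"linear":[[0,0,0.7],[0,0,0],[0,0,0]],"angular":[[0,0,0],[0,0,0],[0,0,0]]}'
```

```text
t: 3.98
ee_pos: [515.2, -295.3, 98.7]
orientation: [3.079, 0.622, 0.001]
ft_force: [-2.9, 1.5, 10.6]
width: 0.6
grasp_force: 5.4
t: 4.23
ee_pos: [515.3, -295.3, 98.6]
orientation: [3.079, 0.622, 0.001]
ft_force: [-4.2, 1.8, 15.6]
width: 0.6
grasp_force: 7.9
```

```bash
python3 -m pendant '{"grip":[-1,-1,-1,-1,-1,-1,-1,-1,-1,-1,-1,-1],"linear":[[0,0,-2],[0,0,-4],[0,0,-6],[0,0,-10],[0,0,-10],[0,0,0],[0,0,0],[5,-30,0],[5,-30,0],[5,-30,0],[0,0,0],[0,0,0]],"angular":[[0,0,0],[0,0,0],[0,0,0],[0,0,0],[0,0,0],[0,0,0],[0,0,0],[0,0,0],[0,0,0],[0,0,0],[0,0,0],[0,0,0]]}'; python3 -m pendant '{"grip":[-1,-1,-1,-1,-1,-1,-1],"linear":[[0,0,3],[0,0,3],[0,0,3],[0,0,2],[0,0,1],[0,0,0],[0,0,0]],"angular":[[0,0,0],[0,0,0],[0,0,0],[0,0,0],[0,0,0],[0,0,0],[0,0,0]]}'
```

```text
t: 5.23
ee_pos: [493.4, -205.2, 129.0]
orientation: [-3.078, -0.625, 0.001]
ft_force: [0.4, -0.3, -0.2]
width: 0.5
grasp_force: 0.0
t: 5.82
ee_pos: [493.9, -206.6, 117.1]
orientation: [-3.079, -0.622, 0.0]
ft_force: [-0.2, -0.2, 1.0]
width: 0.8
grasp_force: 0.0
```

```bash
python3 -m pendant '{"grip":[-1,-1,-1,-1,-1,-1],"linear":[[0,0,1.5],[0,0,1.5],[0,0,1],[0,0,1],[0,0,0],[0,0,0]],"angular":[[0,0,0],[0,0,0],[0,0,0],[0,0,0],[0,0,0],[0,0,0]]}'; python3 -m pendant '{"grip":[-1,-1,-1,-1],"linear":[[0,0,1],[0,0,1],[0,0,0],[0,0,0]],"angular":[[0,0,0],[0,0,0],[0,0,0],[0,0,0]]}'
```

```text
t: 6.32
ee_pos: [493.9, -206.4, 112.4]
orientation: [3.079, 0.622, -0.0]
ft_force: [-0.2, 0.4, 1.6]
width: 0.2
grasp_force: 0.9
t: 6.65
ee_pos: [494.0, -206.4, 110.3]
orientation: [3.079, 0.622, 0.0]
ft_force: [-0.8, 0.3, 3.3]
width: 0.3
grasp_force: 1.4
```

```bash
python3 -m pendant '{"grip":[-1,-1,-1,-1,-1,-1],"linear":[[0,0,1],[0,0,1],[0,0,1],[0,0,1],[0,0,0],[0,0,0]],"angular":[[0,0,0],[0,0,0],[0,0,0],[0,0,0],[0,0,0],[0,0,0]]}'; python3 -m pendant '{"grip":[-1,-1,-1],"linear":[[0,0,0.7],[0,0,0],[0,0,0]],"angular":[[0,0,0],[0,0,0],[0,0,0]]}'; python3 -m pendant '{"grip":[-1,-1,-1],"linear":[[0,0,0.7],[0,0,0],[0,0,0]],"angular":[[0,0,0],[0,0,0],[0,0,0]]}'
```

```text
t: 7.15
ee_pos: [494.0, -206.4, 106.3]
orientation: [3.079, 0.622, 0.0]
ft_force: [-0.4, 1.2, 4.8]
width: 0.5
grasp_force: 2.5
t: 7.4
ee_pos: [494.0, -206.4, 105.7]
orientation: [3.079, 0.622, 0.0]
ft_force: [-1.4, 0.6, 6.1]
width: 0.1
grasp_force: 2.6
t: 7.65
ee_pos: [494.0, -206.4, 105.0]
orientation: [3.079, 0.622, 0.0]
ft_force: [-1.5, 0.9, 5.6]
width: 0.4
grasp_force: 2.8
```

```bash
python3 -m pendant '{"grip":[-1,-1,-1,-1,-1,-1,-1,-1,-1,-1,-1,-1],"linear":[[0,0,-2],[0,0,-4],[0,0,-6],[0,0,-8],[0,0,-5],[0,0,0],[14.7,20.7,0],[14.7,20.7,0],[14.7,20.7,0],[14.7,20.7,0],[14.7,20.7,0],[0,0,0]],"angular":[[0,0,0],[0,0,0],[0,0,0],[0,0,0],[0,0,0],[0,0,0],[0,0,0],[0,0,0],[0,0,0],[0,0,0],[0,0,0],[0,0,0]]}'; python3 -m pendant '{"grip":[-1,-1,-1,-1,-1,-1,-1],"linear":[[0,0,8],[0,0,10],[0,0,6],[0,0,4],[0,0,2],[0,0,0],[0,0,0]],"angular":[[0,0,0],[0,0,0],[0,0,0],[0,0,0],[0,0,0],[0,0,0],[0,0,0]]}'
```

```text
t: 8.65
ee_pos: [605.5, -275.6, 130.2]
orientation: [3.077, 0.621, 0.005]
ft_force: [-0.4, -0.2, 0.4]
width: 0.5
grasp_force: 0.0
t: 9.23
ee_pos: [601.7, -273.1, 99.9]
orientation: [-3.079, -0.623, 0.0]
ft_force: [0.6, 0.3, 0.1]
width: 0.2
grasp_force: 0.0
```

```bash
python3 -m pendant '{"grip":[-1,-1,-1,-1,-1,-1,-1],"linear":[[0,0,1.5],[0,0,1.5],[0,0,1],[0,0,1],[0,0,1],[0,0,0],[0,0,0]],"angular":[[0,0,0],[0,0,0],[0,0,0],[0,0,0],[0,0,0],[0,0,0],[0,0,0]]}'; python3 -m pendant '{"grip":[-1,-1,-1,-1],"linear":[[0,0,1],[0,0,1],[0,0,0],[0,0,0]],"angular":[[0,0,0],[0,0,0],[0,0,0],[0,0,0]]}'; python3 -m pendant '{"grip":[-1,-1,-1,-1],"linear":[[0,0,1],[0,0,1],[0,0,0],[0,0,0]],"angular":[[0,0,0],[0,0,0],[0,0,0],[0,0,0]]}'
```

```text
t: 9.82
ee_pos: [601.8, -273.2, 93.8]
orientation: [-3.079, -0.622, 0.0]
ft_force: [0.3, -0.3, 0.3]
width: 0.2
grasp_force: 0.0
t: 10.15
ee_pos: [602.0, -273.3, 92.1]
orientation: [3.079, 0.622, 0.0]
ft_force: [-0.9, -0.5, 2.1]
width: 0.1
grasp_force: 1.0
t: 10.48
ee_pos: [602.0, -273.3, 90.0]
orientation: [3.079, 0.622, 0.0]
ft_force: [-0.3, -0.1, 3.0]
width: 0.5
grasp_force: 1.6
```

Top about 92.7, so the bottom is about 84.7.

```bash
python3 -m pendant '{"grip":[-1,-1,-1,-1,-1,-1],"linear":[[0,0,1],[0,0,1],[0,0,1],[0,0,1],[0,0,0],[0,0,0]],"angular":[[0,0,0],[0,0,0],[0,0,0],[0,0,0],[0,0,0],[0,0,0]]}'; python3 -m pendant '{"grip":[-1,-1,-1],"linear":[[0,0,0.8],[0,0,0],[0,0,0]],"angular":[[0,0,0],[0,0,0],[0,0,0]]}'; python3 -m pendant '{"grip":[-1,-1,-1],"linear":[[0,0,0.6],[0,0,0],[0,0,0]],"angular":[[0,0,0],[0,0,0],[0,0,0]]}'
```

```text
t: 10.98
ee_pos: [602.0, -273.3, 86.0]
orientation: [3.079, 0.622, 0.0]
ft_force: [-0.2, 0.8, 4.9]
width: 0.3
grasp_force: 2.6
t: 11.23
ee_pos: [602.0, -273.3, 85.3]
orientation: [3.079, 0.622, 0.001]
ft_force: [-0.3, -0.0, 5.1]
width: 0.7
grasp_force: 2.8
t: 11.48
ee_pos: [602.1, -273.4, 85.1]
orientation: [3.079, 0.622, 0.001]
ft_force: [-1.4, 0.1, 8.9]
width: 0.2
grasp_force: 4.2
```

```bash
python3 -m pendant '{"grip":[-1,-1,-1,-1,-1,-1,-1,-1,-1],"linear":[[0,0,-2],[0,0,-4],[0,0,-8],[0,0,-18],[0,0,-25],[0,0,-25],[0,0,-25],[0,0,-18],[0,0,0]],"angular":[[0,0,0],[0,0,0],[0,0,0],[0,0,0],[0,0,0],[0,0,0],[0,0,0],[0,0,0],[0,0,0]]}'; python3 -m pendant '{"grip":[1,1,1,1,1,1,1,1,1,1,1,1],"linear":[[10,-28,0],[10,-28,0],[10,-28,0],[10,-28,0],[10,-28,0],[10,-28,0],[10,-28,0],[10,-28,0],[10,-28,0],[10,-28,0],[10,-28,0],[10,-28,0]],"angular":[[0,0,0],[0,0,0],[0,0,0],[0,0,0],[0,0,0],[0,0,0],[0,0,0],[0,0,0],[0,0,0],[0,0,0],[0,0,0],[0,0,0]]}'; python3 -m pendant '{"grip":[1,1,1,1,1,1,1,1,1,1,1,1],"linear":[[10,-28,0],[10,-28,0],[10,-28,0],[10,-28,0],[0,0,0],[0,0,0],[0,0,0],[0,0,0],[0,0,0],[0,0,0],[0,0,0],[0,0,0]],"angular":[[0,0,0],[0,0,0],[0,0,0],[0,0,0],[0,0,0.098],[0,0,0.098],[0,0,0.098],[0,0,0.098],[0,0,0.098],[0,0,0.096],[0,0,0],[0,0,0]]}'
```

```text
t: 12.23
ee_pos: [603.6, -274.0, 213.9]
orientation: [3.076, 0.622, 0.008]
ft_force: [0.1, 0.3, 1.3]
width: 0.5
grasp_force: 0.0
t: 13.23
ee_pos: [580.7, 84.3, 208.3]
orientation: [-3.079, -0.622, 0.003]
ft_force: [-0.3, -0.3, -0.6]
width: 77.0
grasp_force: 0.0
t: 14.23
ee_pos: [574.6, 201.5, 208.5]
orientation: [3.128, -0.289, -0.003]
ft_force: [-0.5, -0.1, -0.0]
width: 87.9
grasp_force: 0.0
```

```bash
python3 -m pendant '{"grip":[1,1,1,1,1,1,1,1],"linear":[[-3,-6.5,10],[-2.7,-6,20],[0,0,20],[0,0,20],[0,0,10],[0,0,0],[0,0,0],[0,0,0]],"angular":[[0,0,0],[0,0,0],[0,0,0],[0,0,0],[0,0,0],[0,0,0],[0,0,0],[0,0,0]]}'
python3 - <<'E'
from workcell import ctrl;import cv2,numpy as np
a=cv2.resize(ctrl.get_image("top")[140:290,130:260],None,fx=3,fy=3,interpolation=2)
b=cv2.resize(ctrl.get_image("scene")[130:280,228:372],None,fx=2.7,fy=2.7,interpolation=2)
o=np.zeros((450,800,3),np.uint8);o[:450,:390]=a;o[:b.shape[0],400:400+b.shape[1]]=b
cv2.imwrite("pics/g.png",o[:,:,::-1])
E
```

```text
t: 14.9
ee_pos: [572.7, 215.4, 130.2]
orientation: [-3.127, 0.293, -0.002]
ft_force: [0.2, 0.2, 0.4]
width: 87.7
grasp_force: 0.0
```

View pics/g.png

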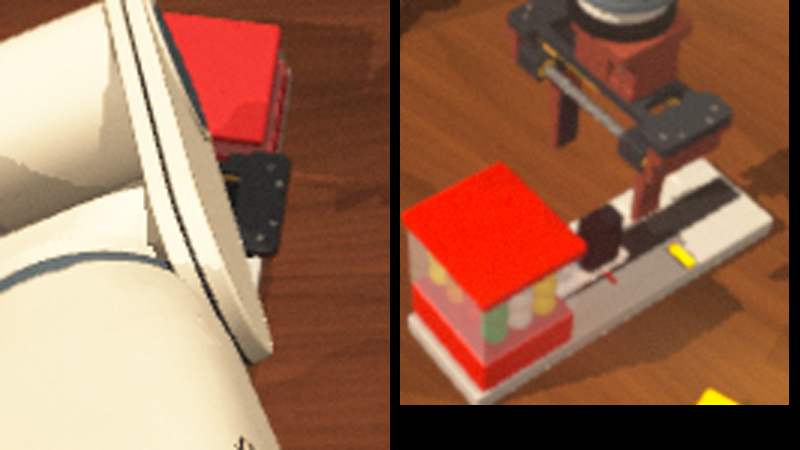

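Scene view: open fingers at (565,120) and (650,190), straddling the grip's line (602,235), clear of the hopper. Top view is blocked by the arm. Going down.

```bash
python3 -m pendant '{"grip":[1,1,1,1,1,1,1,1],"linear":[[-1,0,15],[0,0,20],[0,0,18],[0,0,14],[0,0,9],[0,0,6],[0,0,0],[0,0,0]],"angular":[[0,0,0],[0,0,0],[0,0,0],[0,0,0],[0,0,0],[0,0,0],[0,0,0],[0,0,0]]}'; python3 -m pendant '{"grip":[-1,-1,-1,-1,-1,-1,-1,-1,-1,-1,-1,-1],"linear":[[0,0,0],[0,0,0],[0,0,0],[0,0,0],[0,0,0],[0,0,0],[0,0,0],[0,0,0],[0,0,0],[0,0,0],[0,0,0],[0,0,0]],"angular":[[0,0,0],[0,0,0],[0,0,0],[0,0,0],[0,0,0],[0,0,0],[0,0,0],[0,0,0],[0,0,0],[0,0,0],[0,0,0],[0,0,0]]}'
```

```text
t: 15.67
ee_pos: [571.4, 215.4, 47.8]
orientation: [-3.128, 0.294, -0.001]
ft_force: [-0.1, -0.7, -0.3]
width: 88.0
grasp_force: 0.0
t: 16.67
ee_pos: [571.4, 217.0, 47.5]
orientation: [-3.125, 0.294, -0.001]
ft_force: [0.3, 8.7, -2.7]
width: 22.1
grasp_force: 30.0
```

```bash
python3 -m pendant '{"grip":[-1,-1,-1,-1,-1,-1,-1,-1,-1,-1,-1,-1],"linear":[[0,-2,0],[-3,0,0],[-5,0,0],[-6,0,0],[-7,0,0],[-7,0,0],[-7,0,0],[-7,0,0],[-7,0,0],[-6,0,0],[-5,0,0],[-3.5,0,0]],"angular":[[0,0,0],[0,0,0],[0,0,0],[0,0,0],[0,0,0],[0,0,0],[0,0,0],[0,0,0],[0,0,0],[0,0,0],[0,0,0],[0,0,0]]}'; python3 -m pendant '{"grip":[-1,-1,-1],"linear":[[0,0,0],[0,0,0],[0,0,0]],"angular":[[0,0,0],[0,0,0],[0,0,0]]}'
python3 - <<'E'
from workcell import ctrl;import cv2,numpy as np
T=ctrl.get_image("top");S=ctrl.get_image("scene");np.save("S1.npy",S)
a=cv2.resize(T[180:290,140:240],None,fx=3,fy=3,interpolation=2)
b=cv2.resize(S[180:250,280:370],None,fx=5.4,fy=5.4,interpolation=2)
o=np.zeros((400,800,3),np.uint8);o[:330,:300]=a;o[:b.shape[0],310:310+b.shape[1]]=b
cv2.imwrite("pics/p.png",o[:,:,::-1])
E
```

```text
t: 17.67
ee_pos: [509.7, 229.1, 47.5]
orientation: [-3.127, 0.293, -0.004]
ft_force: [9.1, -3.3, -7.6]
width: 21.9
grasp_force: 30.0
t: 17.92
ee_pos: [510.2, 229.0, 47.5]
orientation: [-3.127, 0.293, -0.004]
ft_force: [8.5, -3.7, -7.6]
width: 21.8
grasp_force: 30.0
```

View pics/p.png

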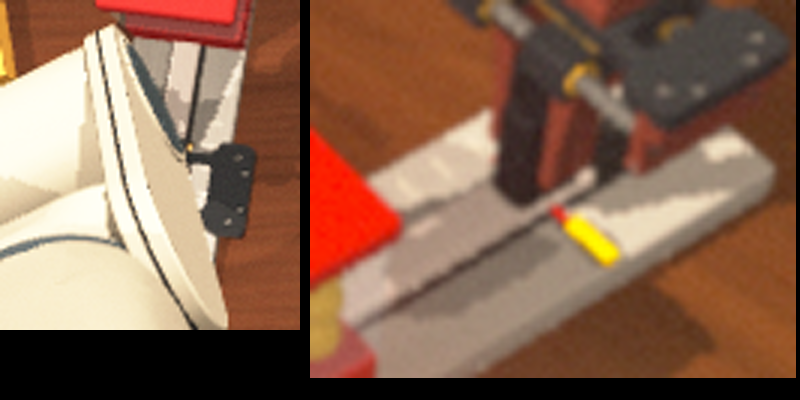

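Scene view: the red pointer at crop (555,212) lies just in line with the yellow tab centred at (592,240). Checking numerically.

Run:
```python
from h import *
S=np.load("S1.npy");ux=np.array([.982,-.187]);uy=np.array([.187,.982])
pr,n1=blob(S,"red",(316,212,332,224));mk,n2=blob(S,"yellow",(322,215,342,232))
print(pr,n1,mk,n2)
for zp in(20.5,22):
    m=back("scene",mk,23.5);p=back("scene",pr,zp);print(m,p,"x of pointer rel marker",(p-m)@ux,"y",(p-m)@uy)
```

```text
[324.38888889 212.94444444] 18 [331.875    224.359375] 64
[517.65816571 265.19154471] [499.75018938 230.43023964] x of pointer rel marker -11.08526870155456 y -37.484393150565296
[517.65816571 265.19154471] [500.88110805 231.10030436] x of pointer rel marker -10.100008676907718 y -36.61490780424636
```

Run:
```python
from h import *
S=np.load("S1.npy");ux=np.array([.982,-.187]);uy=np.array([.187,.982])
s=S[214:224,320:332].astype(int);m=(s[...,0]>110)&(s[...,0]-s[...,1]>60)&(s[...,0]-s[...,2]>40)
v,u=np.nonzero(m);w=(s[...,0]-s[...,1])[m];print(list(zip(u+320,v+214,w)))
pr=np.array([np.average(u,weights=w)+320,np.average(v,weights=w)+214])
k=back("scene",[331.9,224.36],23.5)
for q in(pr,np.array([325.4,219.0])):
  p=back("scene",q,21.5);print(q,(p-k)@ux,(p-k)@uy)
```

```text
[(np.int64(324), np.int64(218), np.int64(65)), (np.int64(325), np.int64(218), np.int64(118)), (np.int64(326), np.int64(218), np.int64(101)), (np.int64(324), np.int64(219), np.int64(72)), (np.int64(325), np.int64(219), np.int64(151)), (np.int64(326), np.int64(219), np.int64(158)), (np.int64(327), np.int64(219), np.int64(84)), (np.int64(325), np.int64(220), np.int64(75)), (np.int64(326), np.int64(220), np.int64(147)), (np.int64(327), np.int64(220), np.int64(114)), (np.int64(326), np.int64(221), np.int64(70)), (np.int64(327), np.int64(221), np.int64(78))]
[325.72262774 219.28223844] 0.01897898644560847 -20.650880810493053
[325.4 219. ] 0.05390137578030263 -21.722838870553264
```

```bash
python3 -m pendant '{"grip":[-1,-1,-1,-1,-1,-1,-1,-1,-1,-1,-1,-1],"linear":[[0,0,0],[0,0,0],[0,0,0],[0,0,0],[0,0,0],[0,0,0],[0,0,0],[0,0,0],[0,0,0],[0,0,0],[0,0,0],[0,0,0]],"angular":[[0,0,0],[0,0,0],[0,0,0],[0,0,0],[0,0,0],[0,0,0],[0,0,0],[0,0,0],[0,0,0],[0,0,0],[0,0,0],[0,0,0]]}'; python3 -m pendant '{"grip":[-1,-1,-1,-1,-1,-1,-1,-1,-1,-1,-1,-1],"linear":[[3,0,0],[5,0,0],[6,0,0],[7,0,0],[7,0,0],[7,0,0],[7,0,0],[7,0,0],[6,0,0],[5,0,0],[3,0,0],[0,0,0]],"angular":[[0,0,0],[0,0,0],[0,0,0],[0,0,0],[0,0,0],[0,0,0],[0,0,0],[0,0,0],[0,0,0],[0,0,0],[0,0,0],[0,0,0]]}'; python3 -m pendant '{"grip":[-1,-1,-1],"linear":[[0.5,0,0],[0,0,0],[0,0,0]],"angular":[[0,0,0],[0,0,0],[0,0,0]]}'
```

```text
t: 19.02
ee_pos: [510.3, 229.0, 47.5]
orientation: [-3.127, 0.294, -0.004]
ft_force: [9.1, -3.6, -7.7]
width: 21.4
grasp_force: 30.0
t: 20.02
ee_pos: [571.1, 217.2, 47.4]
orientation: [3.128, -0.294, -0.0]
ft_force: [3.9, -2.3, -1.3]
width: 21.7
grasp_force: 30.0
t: 20.27
ee_pos: [571.2, 217.2, 47.5]
orientation: [3.128, -0.294, -0.0]
ft_force: [3.6, -2.6, -2.5]
width: 22.2
grasp_force: 30.0
```

```bash
python3 -m pendant '{"grip":[-1,-1,-1,-1],"linear":[[0.5,0,0],[0.5,0,0],[0,0,0],[0,0,0]],"angular":[[0,0,0],[0,0,0],[0,0,0],[0,0,0]]}'
```

```text
t: 20.6
ee_pos: [571.4, 217.2, 47.4]
orientation: [3.128, -0.294, -0.003]
ft_force: [-3.1, -0.5, 2.4]
width: 22.0
grasp_force: 30.0
```

At the home stop (force reversed). Open, then rise straight up.

```bash
python3 -m pendant '{"grip":[0,0,0.2,0.4,0.6,0.8,1,1,1,1,1,1],"linear":[[0,0,0],[0,0,0],[0,0,0],[0,0,0],[0,0,0],[0,0,0],[0,0,0],[0,0,0],[0,0,0],[0,0,0],[0,0,0],[0,0,0]],"angular":[[0,0,0],[0,0,0],[0,0,0],[0,0,0],[0,0,0],[0,0,0],[0,0,0],[0,0,0],[0,0,0],[0,0,0],[0,0,0],[0,0,0]]}'; python3 -m pendant '{"grip":[1,1,1,1,1,1,1,1,1,1,1],"linear":[[0,0,-8],[0,0,-15],[0,0,-22],[0,0,-25],[0,0,-25],[0,0,-25],[0,0,-20],[-30,30,0],[-30,30,0],[0,0,0],[0,0,0]],"angular":[[0,0,0],[0,0,0],[0,0,0],[0,0,0],[0,0,0],[0,0,0],[0,0,0],[0,0,0],[0,0,0],[0,0,0],[0,0,0]]}'
python3 - <<'E'
from workcell import ctrl;import cv2
cv2.imwrite("pics/end.png",ctrl.get_image("scene")[:,:,::-1])
E
```

```text
t: 21.6
ee_pos: [572.4, 217.1, 47.5]
orientation: [-3.128, 0.294, -0.0]
ft_force: [-1.0, 0.3, 0.8]
width: 87.9
grasp_force: 0.0
t: 22.52
ee_pos: [501.7, 169.1, 188.0]
orientation: [3.127, -0.295, -0.001]
ft_force: [0.7, -0.3, 0.4]
width: 87.8
grasp_force: 0.0
```

View pics/end.png

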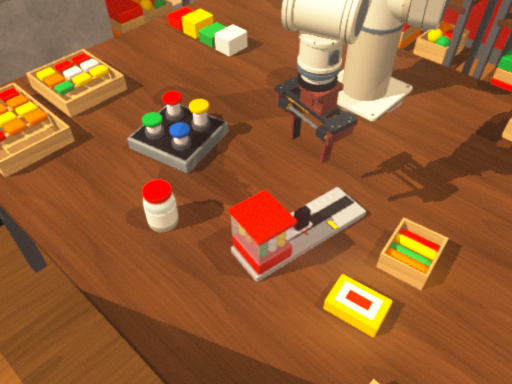

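The slide is home at (302,216), the keys are out, and the jar, carton and basket have not moved. The gripper is clear of everything.

```bash
python3 -c "
from workcell import ctrl
print(ctrl.close_job())"
```

```text
the job is handed in; nothing more can be done
None
```

I pressed and released red, yellow and green in turn, held the slide level with the marker for over a second, eased it home, and handed the job in; the hand-in returned no verdict.

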